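Make up a night-latch kit and a shed-lock kit at the locksmith's bench

ROBOT

A 6-joint arm with a two-finger parallel gripper is mounted at the origin on the work surface. World frame = base frame: x ahead of the robot, y to its left, z up, the work surface at z = 0. Lengths are in m, angles in rad, forces in N, time in s.
With the tool pointing down it reaches from about 0.35 to 0.975 m from the base axis. Payload 4.9 kg.
Tool frame: the origin (TCP) lies at the very end of the fingers, on their centre line; the grasp point (between the pads) lies 19 mm behind it; z points along the fingers, y is the line along which they close (so a half turn about z gives the same grasp; the last joint's range is limited). The gripper opens to 85 mm and grips with 20 to 120 N. Pads are 22 mm wide; open, the fingers measure 114 mm over their backs; the gripper's body (76 mm by 85 mm) begins 54 mm behind the grasp point. The pads swing forward as they close: fully open they stand 13 mm farther back than shut.
Start: joints at [1.207, 0.053, 1.613, -0, 1.476, -0.119], TCP at [0.151, 0.606, 0.231] pointing down, gripper open.
Joint ranges: [-3.01, 3.01], [-1.01, 2.22], [0.06, 2.58], [-1.02, 4.17], [0.09, 2.62], [-3.14, 3.14]. Speed limits (rad/s): [2.57, 2.57, 3.14, 3.14, 3.14, 3.14].

INTERFACE

Orientations are given as a unit quaternion [w, x, y, z].
In Python, from plant import manip gives the robot as it stands.
- The arm moves only by the tool play_rows, never from a script. Its argument "series" is a list that holds one entry, the list of rows, each a list of 7 numbers: the shift along the world's x, y, z in m, then the turn, a rotation vector about the world's x, y, z in degrees, then the opening, from 0 (shut) to 1 (fully open). In form: [[[dx, dy, dz, rx, ry, rz, grip], ...]]. A call has 1 to 10 rows; each row shifts and turns the commanded pose from where the row before left it; what a row does not reach is not made up. A row lasts 1/10 s, in which the tool goes at most 50 mm and 8.59 degrees, less where a joint would pass 70% of its speed; a pose out of reach is approached as far as the arm can. A call with a gripper value outside its range is refused whole. The fingers move at their own pace and stop on an object; the grip force is fixed at half the most. Time passes only in rows, so rows that do not move let the fingers close. It gives the time, the measured TCP pose, the force, the opening and the grip force at its end, in the units of the state.
- manip.state(): the state, without advancing time (a new reading comes with each control period).
- manip.grab_frame(name): name is "scene" or "top" or "wrist"; returns a dict with "frame" (400x640x3 uint8, blue, green, red), "mtx" (3x3 intrinsics, pixels), "R" (3x3) and "t" (3): a world point X has camera coordinates R X + t. Camera axes: x right, y down, z forward; pixel columns grow to the right and rows downward; lengths in m; the calibration is good to about 2 mm. A picture is of the moment at which its call begins. There is no depth.
- manip.job_done(): hands the job in; it is judged then, once.
The state is a dict: "time": time; "joint_pos": joint angles; "joint_vel": joint speeds; "joint_efforts": joint torques, N m; "tool_pos": TCP position; "tool_rot": TCP orientation; "contact_force": force on the tool from outside, world axes, zero at the start; "ft_torque": the same for the moment, N m; "gripper_width": opening from 0.0 (shut) to 1.0 (fully open); "grasp_force": force on a finger pad.
Only numpy, scipy, OpenCV 4.12 (cv2) and the standard library are available. Lean on these libraries where they do the work, as an engineer would, in place of code of your own. Each camera call takes 0.05 s, during which the arm holds its last target. There are 200 camera calls.

TASK

Make up two job kits from the loose stock on the bench mat. In the tray with three compartments goes the night-latch kit: the night latch in the wide compartment, its rim cylinder and its box keep in the two small ones, one in each; in the tray with two compartments goes the shed kit: the larger padlock in one compartment and the hasp in the other. Set each part down, without dropping it, flat on the floor of its compartment the same way up as it is now, and leave the small padlock and the cam lock where they are.

Things in the scene. Friction and masses are not known exactly. Their poses are not given: they have to be found in the camera images.
- night_latch: Rim night latch lying on its back plate: flat grey case 92 mm (its x) by 64 mm (its y) by 28 mm high; a brass bolt sticks out another 12 mm at the middle of the +y side (between 7 and 23 mm up). On the middle of the case stands the steel turn knob, 32 mm along x by 16 mm along y, from 28 to 50 mm above the underside: a good place to pinch. About 0.45 kg. Origin: centre of the case's underside, z up.
- rim_cylinder: Brass rim cylinder (the round key cylinder of a night latch) standing on its face: flange 33 mm in diameter and 5 mm high at the bottom, body 28 mm in diameter up to 34 mm, and a thin flat steel tail bar (8 by 2 mm) standing up in the middle to 52 mm. About 0.13 kg. Origin: centre of its underside, z up.
- keep: Box keep that the bolt of the night latch shoots into, lying on its back: grey box 52 mm (x) by 26 mm (y) by 28 mm high, with a 7 mm long, 3 mm thick screw ear at each x end (66 mm overall) and a slot in the +y side. About 0.1 kg. Origin: centre of its underside, z up.
- padlock_large: The larger of two brass padlocks, lying flat: body 44 mm (x) by 50 mm (y) by 22 mm high, steel shackle of 8 mm bar reaching about 36 mm beyond the body on the +x side. About 0.36 kg. Origin: on the underside, in the middle of body and shackle together; the middle of the body lies at x = -18 mm, y = 0. z up.
- hasp: Steel hasp folded shut over its staple, lying flat: oblong plates 115 mm (x) by 38 mm (y), 4 mm thick on the -x half and 8 mm on the +x half, with a 9 mm high hinge knuckle between. The staple eye, an upright loop of 8 mm round bar, stands on it at x = +22 mm, y = 0: 28 mm long along x, 8 mm thick along y, up to 36 mm above the underside; it can be pinched across its 8 mm. About 0.26 kg. Origin: centre of the underside of the plates, z up.
- padlock_small: The smaller brass padlock, lying flat: body 27 mm (x) by 30 mm (y) by 15 mm high, shackle of 5 mm bar reaching about 23 mm beyond it on the +x side. Belongs to neither kit. Origin: on the underside, in the middle of body and shackle together (middle of the body at x = -11 mm). z up.
- cam_lock: Small steel cabinet cam lock standing on its face: head 26 mm in diameter, hexagonal nut half-way up, and a flat cam 36 by 13 mm across its top, 28 mm up, reaching to 28 mm from the axis on the +x side. Belongs to neither kit. Origin: centre of its underside, on the lock's axis, z up.
- tray_three: Open plywood tray fixed on the bench, 220 mm (x) by 170 mm (y) by 20 mm high outside, floor 4 mm thick, walls 5 mm thick, dividers up to 18 mm, with three compartments: one wide compartment (115 by 160 mm, centre at x = -47.5 mm, y = 0) and two small ones side by side (each 90 mm in x by 77.5 mm in y, centres at x = +60 mm, y = +41 and -41 mm). Origin: centre of the underside, z up.
- tray_two: The same plywood tray fixed on the bench, 220 mm (x) by 170 mm (y) by 20 mm high outside, floor 4 mm thick, walls 5 mm thick, but with a single divider (up to 18 mm) and two equal compartments (each 102.5 mm in x by 160 mm in y, centres at x = +54 and -54 mm, y = 0). Origin: centre of the underside, z up.
Things that resemble listed ones, but are neither listed nor needed, are in the scene too. Leave any brown, orange or pink look-alike of the hasp alone.

How it is judged:
By the outcome, as a careful person would: the job done as asked, in the order asked, and still so for the second after the job is handed in, with the robot touching nothing.
It also fails if it takes over 128 s, if anything falls off the work surface, if the arm or the gripper's body presses on something with over 40 N, if the wrist force passes 120 N, or if a joint passes its speed limit or range.

## Working session

There is one attempt and no reset: what is moved stays moved. The work goes in short steps, Python scripts to look and compute and a tool call to move; the robot and the scene stay as the last step left them, time stands still between calls to the robot, and variables do not carry over. Pictures are saved under pics/ and viewed, at most 14 in all, crops included, and the job is handed in when it is done.

Besides the shell and the picture viewer there is one more tool, called after ">>>" by a JSON object that holds its "method" and its "body". play_rows: Moves the arm, as the interface text tells. Its arguments: {"type":"object","properties":{"series":{"type":"array"}},"required":["series"]}

```bash
mkdir -p pics; ls
cat > h.py <<'E'
import numpy as np, cv2
from plant import manip
def grab(n,f):
    d=manip.grab_frame(n); cv2.imwrite(f'pics/{f}.png',d['frame']); np.savez(f'pics/{f}.npz',**d); return d
def w(d,u,v,z):
    "pixel -> world at height z"
    K,R,t=d['mtx'],np.array(d['R']),np.array(d['t'])
    r=R.T@np.linalg.inv(K)@[u,v,1]; c=-R.T@t
    return c+r*(z-c[2])/r[2]
def p(d,X):
    q=d['mtx']@(np.array(d['R'])@np.array(X)+d['t']); return q[:2]/q[2]
def L(f): return dict(np.load(f'pics/{f}.npz'))
E
python3 -c "
from h import *
a=grab('top','top1');b=grab('scene','sc1')
for d in(a,b): print(-np.array(d['R']).T@d['t'],d['mtx'][0,0],np.round(d['R'],2).tolist())
s=manip.state();print(s['time'],s['tool_rot'],s['gripper_width'],s['contact_force'])
"
```

```text
pics
[ 0.34089496 -0.04767731  0.94330069] 365.17036547963903 [[0.01, -1.0, -0.0], [-0.99, -0.01, -0.16], [0.16, 0.0, -0.99]]
[ 1.09280441 -0.42257774  0.91810124] 401.3079748048089 [[0.5, 0.87, -0.0], [0.67, -0.39, -0.63], [-0.55, 0.31, -0.78]]
0.1 [-2.35769472e-04  1.22114385e-01  9.92515610e-01 -8.85886628e-04] 1.0000638666056145 [-0.91147914 -1.18824568  0.66948855]
```

View pics/top1.png

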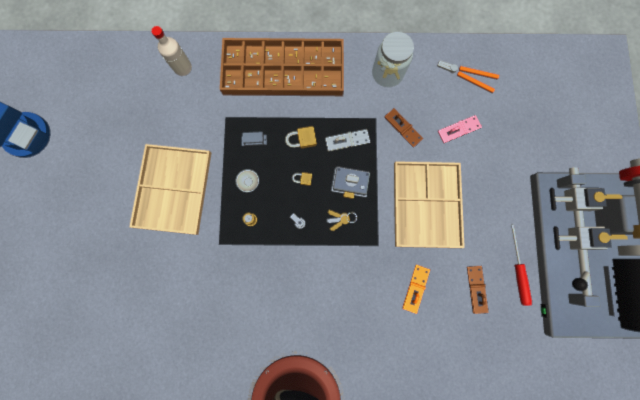

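View pics/sc1.png

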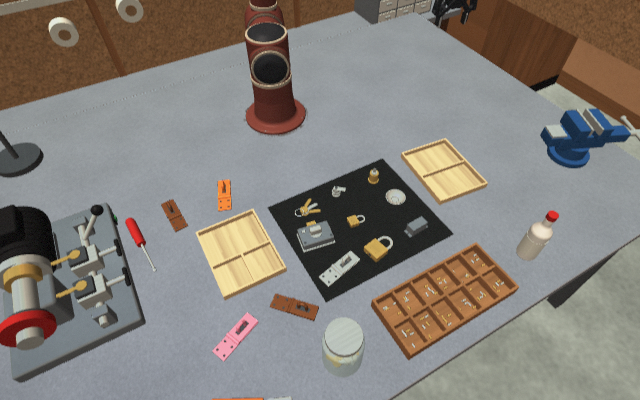

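The overview shows the mat at top-image (220–378, 118–245). It holds the keep (254,139), large padlock (300,138), hasp (347,140), small padlock (302,179), night latch (350,182), rim cylinder (249,219) and cam lock (298,221). There are also distractor keys (342,219) and a disc (247,181). Tray_two is on the left at (170,189) and tray_three on the right at (430,205), with its wide compartment nearest the robot.

```bash
python3 -c "
from h import *
a=L('top1');b=L('sc1')
print('tcp px',p(a,[.151,.606,.231]),p(b,[.151,.606,.231]))
for n,u,v,z in [('keep',254,139,.028),('padL',304,137,.022),('hasp',347,140,.006),('padS',303,179,.015),('latch',350,181,.028),('cyl',250,219,.034),('cam',297,220,.028),('t2',171,189,.02),('t3',430,205,.02)]: print(n,w(a,u,v,z).round(3))
for c in [(146,145),(210,150),(197,234),(130,227),(395,162),(463,163),(464,247),(397,248)]: print(c,w(a,*c,.02).round(3))
d=grab('wrist','w0'); print(-np.array(d['R']).T@d['t'],d['mtx'][0,0],np.round(d['R'],2).tolist())
i=a['frame'][110:255,215:385];cv2.imwrite('pics/topc.png',cv2.resize(i,None,fx=4.7,fy=4,interpolation=cv2.INTER_CUBIC))
"
```

```text
tcp px [-37.57181941 359.16728391] [448.87895246  28.21322   ]
keep [0.645 0.121 0.028]
padL [ 0.654 -0.009  0.022]
hasp [ 0.652 -0.123  0.006]
padS [ 0.542 -0.008  0.015]
latch [ 0.535 -0.129  0.028]
cyl [0.435 0.122 0.034]
cam [0.434 0.005 0.028]
t2 [0.512 0.331 0.02 ]
t3 [ 0.476 -0.333  0.02 ]
(146, 145) [0.629 0.406 0.02 ]
(210, 150) [0.617 0.237 0.02 ]
(197, 234) [0.397 0.257 0.02 ]
(130, 227) [0.414 0.428 0.02 ]
(395, 162) [ 0.588 -0.247  0.02 ]
(463, 163) [ 0.587 -0.424  0.02 ]
(464, 247) [ 0.37  -0.414  0.02 ]
(397, 248) [ 0.366 -0.246  0.02 ]
[0.07640139 0.62471015 0.37220033] 294.9796353523537 [[0.24, 0.97, -0.0], [0.92, -0.23, 0.3], [0.3, -0.08, -0.95]]
```

View pics/w0.png

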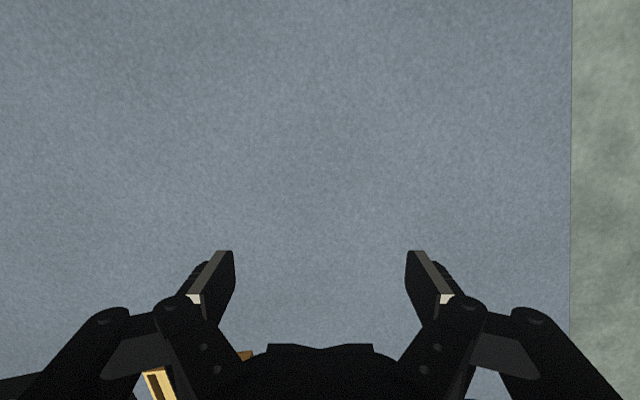

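Fingers at the bottom of the wrist picture, empty bench above; wrist image down = tool −x side, i.e. world +x. I'll move over the mat for a near view.

>>> {"method": "play_rows", "body": {"series": [[[0.0235,-0.0303,0.0035,0,0,0.7,1],[0.0235,-0.0303,0.0035,0,0,0.7,1],[0.0235,-0.0303,0.0035,0,0,0.7,1],[0.0235,-0.0303,0.0035,0,0,0.7,1],[0.0235,-0.0303,0.0035,0,0,0.7,1],[0.0235,-0.0303,0.0035,0,0,0.7,1],[0.0235,-0.0303,0.0035,0,0,0.7,1],[0.0235,-0.0303,0.0035,0,0,0.7,1],[0.0235,-0.0303,0.0035,0,0,0.7,1],[0.0235,-0.0303,0.0035,0,0,0.7,1]]]}}

```text
time: 1.15
tool_pos: [0.387, 0.3019, 0.2662]
tool_rot: [-0.0, 0.061, 0.998, -0.0]
contact_force: [0.6, -0.2, -0.5]
gripper_width: 1.0
grasp_force: 0.0
```

>>> {"method": "play_rows", "body": {"series": [[[0.0235,-0.0303,0.0035,0,0,0.7,1],[0.0235,-0.0303,0.0035,0,0,0.7,1],[0.0235,-0.0303,0.0035,0,0,0.7,1],[0.0235,-0.0303,0.0035,0,0,0.7,1],[0.0235,-0.0303,0.0035,0,0,0.7,1],[0.0235,-0.0303,0.0035,0,0,0.7,1],[0.0235,-0.0303,0.0035,0,0,0.7,1],[0.0235,-0.0303,0.0035,0,0,0.7,1],[0.0235,-0.0303,0.0035,0,0,0.7,1],[0,0,0,0,0,0,1]]]}}

```text
time: 2.15
tool_pos: [0.5997, 0.0272, 0.2973]
tool_rot: [-0.0, 0.008, 1.0, -0.001]
contact_force: [-0.8, 0.3, -0.3]
gripper_width: 1.002
grasp_force: 0.0
```

```bash
python3 -c "
from h import *
d=grab('wrist','w1'); print(-np.array(d['R']).T@d['t'])
for X in [(.645,.121,0),(.542,-.008,0),(.435,0.12,0)]: print(p(d,X))
s=manip.state();print(s['time'],s['tool_pos'],s['tool_rot'],s['joint_pos'])
i=d['frame'];
"
```

```text
[0.52240763 0.02838075 0.43935191]
[381.56154581 183.80871742]
[295.07784733 116.35594369]
[387.98266635  31.01018753]
2.2 [0.59856477 0.02900992 0.29713375] [-6.19235803e-04  7.85010573e-03  9.99968993e-01  7.45056472e-05] [-7.57389221e-02 -3.78466874e-02  1.59514832e+00  6.46613507e-05
  1.58553675e+00 -1.63083396e+00]
```

View pics/w1.png

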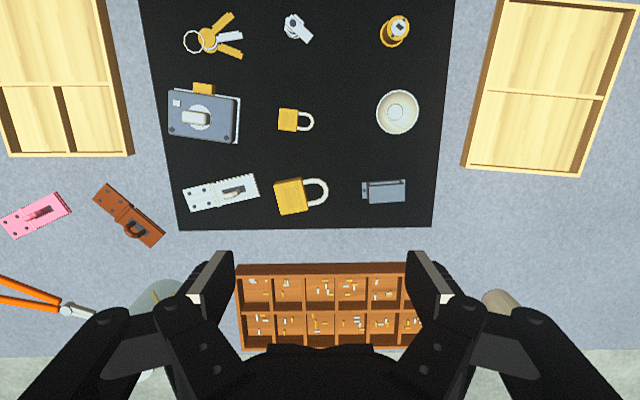

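The wrist picture (right = +y, down = +x) shows the latch near (203,117) with its bolt towards −x, the keys, the cam lock (297,28), the cylinder (394,32), the small padlock (296,120), the disc (397,112), the hasp (221,192), the large padlock (300,193) and the keep (383,191). I'll zoom for exact corners.

```bash
python3 -c "
from h import *
d=L('w1');i=d['frame'][0:230,150:450]
cv2.imwrite('pics/w1c.png',cv2.resize(i,(780,598),interpolation=cv2.INTER_CUBIC))
"
```

```text
(no output)
```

View pics/w1c.png

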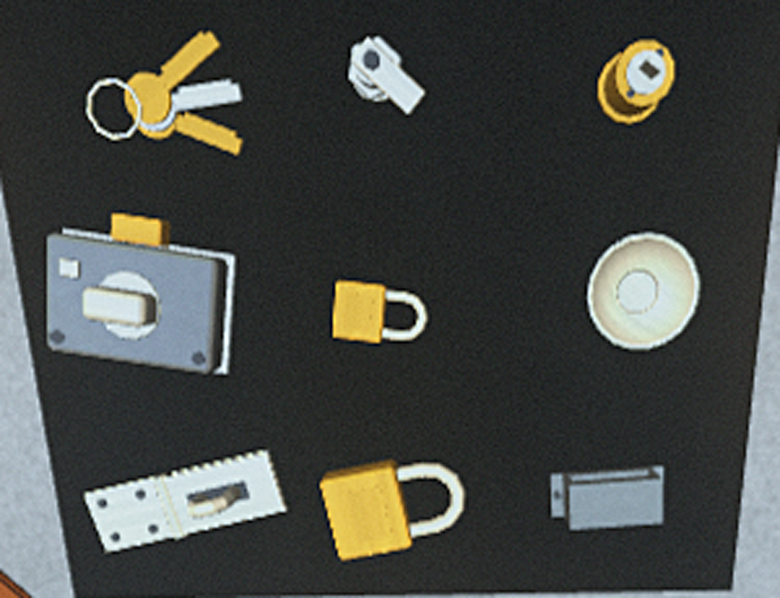

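```bash
cat > m.py <<'E'
from h import *
d=L('w1')
c=lambda a,b,z:w(d,150+a/2.6,b/2.6,z)[:2]
def show(n,pts,z):
    P=np.array([c(a,b,z) for a,b in pts]); print(n,'mean',P.mean(0).round(4))
    for i in range(len(P)):
        e=P[(i+1)%len(P)]-P[i]; print('   ',P[i].round(4),'edge %.1f mm dir %.1f'%(1e3*np.hypot(*e),np.degrees(np.arctan2(e[1],e[0]))))
show('latch case',[(48,234),(224,262),(212,373),(48,350)],.028)
show('knob',[(84,288),(153,296),(150,326),(84,318)],.05)
show('hasp L',[(86,492),(162,475),(181,536),(106,552)],.004)
show('hasp R',[(172,472),(267,450),(286,512),(181,536)],.008)
show('padL',[(321,474),(398,460),(411,547),(340,560)],.022)
show('padL tip',[(463,495)],.015)
show('keep',[(568,480),(664,466),(662,525),(570,530)],.028)
show('keep ear',[(552,474),(562,516)],.003)
show('cyl top',[(650,73)],.034); show('cyl base',[(626,88)],.003)
E
python3 m.py
```

```text
latch case mean [ 0.5402 -0.1324]
    [ 0.5042 -0.1706] edge 88.8 mm dir 80.2
    [ 0.5193 -0.083 ] edge 57.4 mm dir -12.4
    [ 0.5754 -0.0953] edge 86.4 mm dir -99.1
    [ 0.5617 -0.1807] edge 58.4 mm dir 170.0
knob mean [ 0.5396 -0.1315]
    [ 0.5303 -0.1467] edge 33.5 mm dir 82.5
    [ 0.5346 -0.1135] edge 14.7 mm dir -13.4
    [ 0.5489 -0.1169] edge 32.4 mm dir -97.9
    [ 0.5445 -0.149 ] edge 14.4 mm dir 170.8
hasp L mean [ 0.6612 -0.1585]
    [ 0.647  -0.1848] edge 47.3 mm dir 101.7
    [ 0.6374 -0.1385] edge 38.7 mm dir 9.7
    [ 0.6756 -0.132 ] edge 47.8 mm dir -78.6
    [ 0.685  -0.1788] edge 38.6 mm dir -170.9
hasp R mean [ 0.6479 -0.1006]
    [ 0.6346 -0.1309] edge 57.7 mm dir 102.1
    [ 0.6226 -0.0745] edge 38.5 mm dir 11.9
    [ 0.6603 -0.0665] edge 65.4 mm dir -77.7
    [ 0.6742 -0.1305] edge 39.5 mm dir -179.4
padL mean [ 0.6561 -0.0168]
    [ 0.6337 -0.0419] edge 44.3 mm dir 99.5
    [0.6264 0.0017] edge 52.4 mm dir 6.2
    [0.6784 0.0074] edge 42.3 mm dir -80.0
    [ 0.6858 -0.0343] edge 52.6 mm dir -171.7
padL tip mean [0.6496 0.038 ]
    [0.6496 0.038 ] edge 0.0 mm dir 0.0
keep mean [0.6505 0.1235]
    [0.6381 0.0962] edge 53.3 mm dir 97.6
    [0.631 0.149] edge 34.5 mm dir 2.1
    [0.6655 0.1503] edge 52.0 mm dir -87.7
    [0.6675 0.0983] edge 29.6 mm dir -176.0
keep ear mean [0.6543 0.0941]
    [0.6412 0.0908] edge 27.0 mm dir 14.3
    [0.6674 0.0975] edge 27.0 mm dir -165.7
cyl top mean [0.4389 0.1274]
    [0.4389 0.1274] edge 0.0 mm dir 0.0
cyl base mean [0.439  0.1232]
    [0.439  0.1232] edge 0.0 mm dir 0.0
```

>>> {"method": "play_rows", "body": {"series": [[[-0.0049,-0.0134,-0.018,0,0,-8.2,0.6],[-0.0049,-0.0134,-0.018,0,0,-8.2,0.6],[-0.0049,-0.0134,-0.018,0,0,-8.2,0.6],[-0.0049,-0.0134,-0.018,0,0,-8.2,0.6],[-0.0049,-0.0134,-0.018,0,0,-8.2,0.6],[-0.0049,-0.0134,-0.018,0,0,-8.2,0.6],[-0.0049,-0.0134,-0.018,0,0,-8.2,0.6],[-0.0049,-0.0134,-0.018,0,0,-8.2,0.6],[-0.0049,-0.0134,-0.018,0,0,-8.2,0.6],[-0.0049,-0.0134,-0.018,0,0,-8.2,0.6]]]}}

```text
time: 3.2
tool_pos: [0.5481, -0.1024, 0.1169]
tool_rot: [-0.0, 0.663, 0.749, 0.0]
contact_force: [0.0, 0.8, 0.0]
gripper_width: 0.602
grasp_force: 0.0
```

>>> {"method": "play_rows", "body": {"series": [[[-0.0049,-0.0134,-0.013,0,0,-8.2,0.6],[-0.0049,-0.0134,-0.013,0,0,-8.2,0.6],[0,0,0,0,0,0,0.6],[0,0,0,0,0,0,0.6]]]}}

```text
time: 3.6
tool_pos: [0.5389, -0.1292, 0.0918]
tool_rot: [-0.0, 0.76, 0.65, 0.0]
contact_force: [-0.1, -0.0, 1.2]
gripper_width: 0.6
grasp_force: 0.0
```

```bash
cat >> h.py <<'E'
def st():
    s=manip.state(); q=s['tool_rot']
    from scipy.spatial.transform import Rotation as Ro
    R=Ro.from_quat([q[1],q[2],q[3],q[0]]).as_matrix()
    print('t%.1f'%s['time'],'pos',np.round(s['tool_pos'],4),'yaw %.1f'%np.degrees(np.arctan2(R[1,1],R[0,1])),'z',R[:,2].round(3),'F',np.round(s['contact_force'],1),'g %.3f f %.1f'%(s['gripper_width'],s['grasp_force']),'j6 %.2f'%s['joint_pos'][5])
E
python3 -c "
from h import *
st(); d=grab('wrist','w2'); print(p(d,[.54,-.1315,.05]))"
```

```text
t3.6 pos [ 0.5389 -0.1292  0.0918] yaw -8.9 z [-0.     0.001 -1.   ] F [-0.1 -0.   1.2] g 0.600 f 0.0 j6 -0.21
[320.75946834 225.95451955]
```

View pics/w2.png

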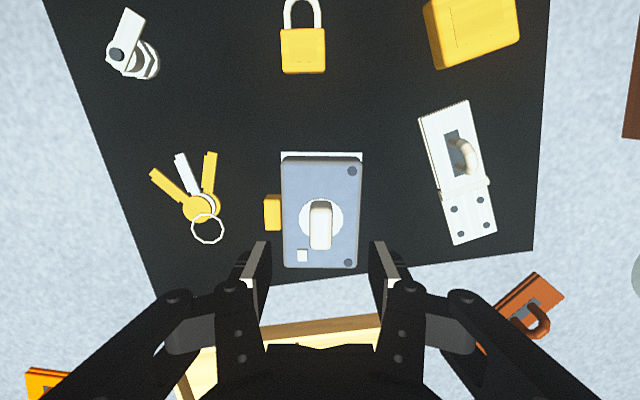

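The knob sits at (320,225), exactly where predicted and aligned with the fingers. I'll grasp it.

>>> {"method": "play_rows", "body": {"series": [[[0.001,-0.002,-0.02,0,0,0,0.6],[0,0,-0.02,0,0,0,0.6],[0,0,-0.018,0,0,0,0.6],[0,0,0,0,0,0,0.4],[0,0,0,0,0,0,0.05],[0,0,0,0,0,0,0.05],[0,0,0,0,0,0,0.05],[0,0,0,0,0,0,0.05],[0,0,0,0,0,0,0.05]]]}}

```text
time: 4.55
tool_pos: [0.5414, -0.1321, 0.0355]
tool_rot: [0.001, 0.761, 0.649, 0.001]
contact_force: [-1.4, 3.5, 6.5]
gripper_width: 0.17
grasp_force: 63.1
```

>>> {"method": "play_rows", "body": {"series": [[[0,0,0,0,0,0,0.05],[0,0,0.003,0,0,0,0.05],[0,0,0.006,0,0,0,0.05],[0,0,0.012,0,0,0,0.05],[0,0,0.02,0,0,0,0.05],[0,0,0.025,0,0,0,0.05],[0,0,0.02,0,0,0,0.05],[0,0,0,0,0,0,0.05]]]}}

```text
time: 5.35
tool_pos: [0.5426, -0.1332, 0.1242]
tool_rot: [0.003, 0.761, 0.649, 0.002]
contact_force: [0.2, -0.6, -3.6]
gripper_width: 0.167
grasp_force: 61.9
```

```bash
python3 -c "
from h import *
st()"
```

```text
t5.3 pos [ 0.5426 -0.1332  0.1242] yaw -9.1 z [ 0.007 -0.003 -1.   ] F [ 0.2 -0.6 -3.6] g 0.167 f 61.9 j6 -0.21
```

>>> {"method": "play_rows", "body": {"series": [[[-0.0133,-0.0249,0,0,0,1,0.05],[-0.0133,-0.0249,0,0,0,1,0.05],[-0.0133,-0.0249,0,0,0,1,0.05],[-0.0133,-0.0249,0,0,0,1,0.05],[-0.0133,-0.0249,0,0,0,1,0.05],[-0.0133,-0.0249,0,0,0,1,0.05],[-0.0133,-0.0249,0,0,0,1,0.05],[-0.0133,-0.0249,0,0,0,1,0.05],[0,0,-0.01,0,0,0,0.05],[0,0,-0.015,0,0,0,0.05]]]}}

```text
time: 6.35
tool_pos: [0.4336, -0.3318, 0.0942]
tool_rot: [0.0, 0.715, 0.7, 0.0]
contact_force: [-0.3, -0.2, -4.6]
gripper_width: 0.17
grasp_force: 61.8
```

>>> {"method": "play_rows", "body": {"series": [[[0,0,-0.02,0,0,0,0.05],[0,0,-0.015,0,0,0,0.05],[0,0,-0.01,0,0,0,0.05],[0,0,-0.005,0,0,0,0.05],[0,0,0,0,0,0,0.05],[0,0,0,0,0,0,0.05]]]}}

```text
time: 6.95
tool_pos: [0.4343, -0.3317, 0.0454]
tool_rot: [0.001, 0.714, 0.7, 0.0]
contact_force: [0.8, -0.0, -2.5]
gripper_width: 0.174
grasp_force: 61.7
```

```bash
python3 -c "
from h import *
st()"
```

```text
t7.0 pos [ 0.4343 -0.3317  0.0454] yaw -1.1 z [ 0.001 -0.001 -1.   ] F [ 0.8 -0.  -2.5] g 0.174 f 61.7 j6 -0.77
```

Now lower slowly, watching the force.

>>> {"method": "play_rows", "body": {"series": [[[0,0,-0.002,0,0,0,0.05],[0,0,-0.002,0,0,0,0.05],[0,0,-0.001,0,0,0,0.05],[0,0,0,0,0,0,0.05]]]}}

```text
time: 7.35
tool_pos: [0.4337, -0.3313, 0.0398]
tool_rot: [-0.0, 0.714, 0.7, -0.0]
contact_force: [-0.0, 0.0, -3.7]
gripper_width: 0.17
grasp_force: 61.7
```

>>> {"method": "play_rows", "body": {"series": [[[0,0,-0.001,0,0,0,0.05],[0,0,-0.001,0,0,0,0.05],[0,0,0,0,0,0,0.05]]]}}

```text
time: 7.65
tool_pos: [0.4338, -0.3314, 0.0395]
tool_rot: [-0.001, 0.714, 0.7, -0.0]
contact_force: [-5.1, 4.3, 7.3]
gripper_width: 0.169
grasp_force: 63.2
```

>>> {"method": "play_rows", "body": {"series": [[[0,0,0,0,0,0,0.4],[0,0,0,0,0,0,0.6],[0,0,0,0,0,0,0.6],[0,0,0.01,0,0,0,0.6],[0,0,0.03,0,0,0,0.6],[0,0,0.04,0,0,0,0.6],[0,0.02,0.04,0,0,0,0.6],[0,0.045,0,0,0,0,0.6],[0,0.045,0,0,0,0,0.6],[0,0.045,0,0,0,0,0.6]]]}}

```text
time: 8.65
tool_pos: [0.434, -0.1753, 0.1592]
tool_rot: [0.001, 0.714, 0.7, 0.0]
contact_force: [1.0, 0.6, 0.3]
gripper_width: 0.599
grasp_force: 0.0
```

>>> {"method": "play_rows", "body": {"series": [[[0.001,0.045,0,0,0,0,0.6],[0.001,0.045,0,0,0,0,0.6],[0.001,0.045,0,0,0,0,0.6],[0.001,0.045,0,0,0,0,0.6],[0.001,0.045,0,0,0,0,0.6],[0,0.045,-0.01,0,0,0,0.6],[0,0.032,-0.02,0,0,0,0.6],[0,0,0,0,0,0,0.6],[0,0,0,0,0,0,0.6]]]}}

```text
time: 9.55
tool_pos: [0.4385, 0.1261, 0.1279]
tool_rot: [0.0, 0.713, 0.701, -0.0]
contact_force: [1.2, 0.6, -0.6]
gripper_width: 0.602
grasp_force: 0.0
```

```bash
python3 -c "
from h import *
st(); d=grab('wrist','w3'); print(p(d,[.439,.1255,.034]),p(d,[.439,.1255,.0]))
t=grab('top','top2')['frame'][150:260,380:480]
i=np.vstack([d['frame'],cv2.copyMakeBorder(cv2.resize(t,(180,198)),0,0,0,460,cv2.BORDER_CONSTANT)]);cv2.imwrite('pics/w3b.png',i)"
```

```text
t9.6 pos [0.4385 0.1261 0.1279] yaw -1.0 z [-0. -0. -1.] F [ 1.2  0.6 -0.6] g 0.602 f 0.0 j6 0.13
[319.43168648 199.14581512] [319.4704918  187.87777773]
```

View pics/w3b.png

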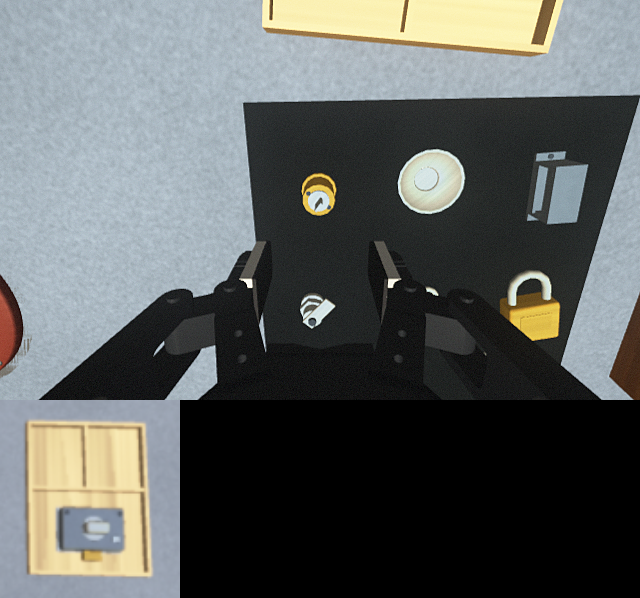

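The cylinder is at (319,200) against a predicted (319,199), and the top inset shows the latch inside the wide compartment. I'll grasp the cylinder.

>>> {"method": "play_rows", "body": {"series": [[[0,0,-0.03,0,0,0,0.6],[0,0,-0.035,0,0,0,0.6],[0,0,-0.03,0,0,0,0.6],[0,0,-0.015,0,0,0,0.6],[0,0,-0.008,0,0,0,0.6],[0,0,0,0,0,0,0.4],[0,0,0,0,0,0,0.15],[0,0,0,0,0,0,0.15],[0,0,0,0,0,0,0.15],[0,0,0,0,0,0,0.15]]]}}

```text
time: 10.65
tool_pos: [0.4399, 0.1256, 0.011]
tool_rot: [0.001, 0.714, 0.7, 0.001]
contact_force: [0.5, -1.2, 3.5]
gripper_width: 0.307
grasp_force: 59.3
```

>>> {"method": "play_rows", "body": {"series": [[[0,0,0,0,0,0,0.15],[0,0,0.003,0,0,0,0.15],[0,0,0.007,0,0,0,0.15],[0,0,0.02,0,0,0,0.15],[0,0,0.03,0,0,0,0.15],[0,0,0.03,0,0,0,0.15],[0,0,0.02,0,0,0,0.15],[0,0,0,0,0,0,0.15]]]}}

```text
time: 11.45
tool_pos: [0.4409, 0.1261, 0.1233]
tool_rot: [0.002, 0.714, 0.7, 0.003]
contact_force: [0.9, 0.3, -1.1]
gripper_width: 0.302
grasp_force: 59.3
```

>>> {"method": "play_rows", "body": {"series": [[[0.0098,-0.0419,0,0,0,0,0.15],[0.0098,-0.0419,0,0,0,0,0.15],[0.0098,-0.0419,0,0,0,0,0.15],[0.0098,-0.0419,0,0,0,0,0.15],[0.0098,-0.0419,0,0,0,0,0.15],[0.0098,-0.0419,0,0,0,0,0.15],[0.0098,-0.0419,0,0,0,0,0.15],[0.0098,-0.0419,0,0,0,0,0.15],[0.0098,-0.0419,0,0,0,0,0.15],[0.0098,-0.0419,0,0,0,0,0.15]]]}}

```text
time: 12.45
tool_pos: [0.5358, -0.2943, 0.1173]
tool_rot: [-0.002, 0.714, 0.7, -0.0]
contact_force: [0.1, 0.8, -1.7]
gripper_width: 0.311
grasp_force: 59.3
```

>>> {"method": "play_rows", "body": {"series": [[[0,0,-0.015,0,0,0,0.15],[0,0,-0.02,0,0,0,0.15],[0,0,-0.025,0,0,0,0.15],[0,0,-0.015,0,0,0,0.15],[0,0,0,0,0,0,0.15],[0,0,0,0,0,0,0.15]]]}}

```text
time: 13.05
tool_pos: [0.5365, -0.2927, 0.0442]
tool_rot: [-0.001, 0.714, 0.7, -0.0]
contact_force: [0.4, -0.1, -0.4]
gripper_width: 0.311
grasp_force: 59.3
```

```bash
python3 -c "
from h import *
st(); d=grab('wrist','w4'); s=manip.state()['tool_pos']
i=d['frame'];print(p(d,[.5387,-.293,.004]));cv2.imwrite('pics/w4b.png',i)"
```

```text
t13.1 pos [ 0.5365 -0.2927  0.0442] yaw -1.1 z [-0.001  0.001 -1.   ] F [ 0.4 -0.1 -0.4] g 0.311 f 59.3 j6 -0.60
[322.01312457 224.15374906]
```

View pics/w4b.png

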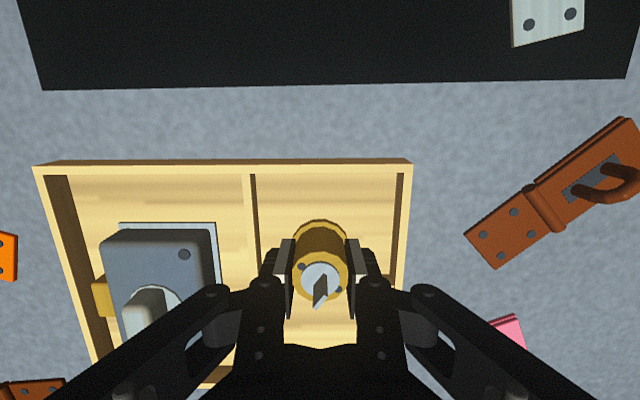

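Cylinder held upright above the +y small compartment; at the fingers' height the compartment spans about u 262–397 at floor level, so its centre is around 330. I'll shift a few mm in +x while lowering.

```bash
python3 -c "
from h import *
d=L('w4b'.replace('b',''))
for n,u,v,z in [('inner back L',255,174,.018),('inner back R',397,172,.02),('outer R corner',412,158,.02),('outer L corner',33,165,.02),('div floor R',262,218,.004),('wall floor R',393,218,.004),('back floor',320,187,.004)]: print(n,w(d,u,v,z).round(4))"
```

```text
inner back L [ 0.5001 -0.2544  0.018 ]
inner back R [ 0.5826 -0.2545  0.02  ]
outer R corner [ 0.5906 -0.2465  0.02  ]
outer L corner [ 0.3738 -0.2461  0.02  ]
div floor R [ 0.4989 -0.2878  0.004 ]
wall floor R [ 0.5859 -0.2895  0.004 ]
back floor [ 0.5379 -0.2671  0.004 ]
```

>>> {"method": "play_rows", "body": {"series": [[[0.004,0,-0.01,0,0,0,0.15],[0,0,-0.01,0,0,0,0.15],[0,0,-0.004,0,0,0,0.15],[0,0,-0.002,0,0,0,0.15],[0,0,0,0,0,0,0.15]]]}}

```text
time: 13.6
tool_pos: [0.5405, -0.2932, 0.0183]
tool_rot: [-0.0, 0.714, 0.7, -0.0]
contact_force: [0.4, -0.5, -1.5]
gripper_width: 0.308
grasp_force: 59.3
```

>>> {"method": "play_rows", "body": {"series": [[[0,0,-0.001,0,0,0,0.15],[0,0,-0.001,0,0,0,0.15],[0,0,-0.001,0,0,0,0.15],[0,0,0,0,0,0,0.15]]]}}

```text
time: 14.0
tool_pos: [0.5407, -0.2934, 0.0158]
tool_rot: [-0.0, 0.714, 0.7, -0.0]
contact_force: [0.1, 0.1, -1.9]
gripper_width: 0.305
grasp_force: 59.3
```

>>> {"method": "play_rows", "body": {"series": [[[0,0,-0.001,0,0,0,0.15],[0,0,-0.001,0,0,0,0.15],[0,0,0,0,0,0,0.15]]]}}

```text
time: 14.3
tool_pos: [0.541, -0.2935, 0.0151]
tool_rot: [-0.0, 0.714, 0.7, -0.0]
contact_force: [-2.7, 1.9, 5.9]
gripper_width: 0.307
grasp_force: 60.1
```

>>> {"method": "play_rows", "body": {"series": [[[0,0,0,0,0,0,0.5],[0,0,0,0,0,0,0.5],[0,0,0,0,0,0,0.5],[0,0,0.02,0,0,0,0.5],[0,0,0.04,0,0,0,0.5],[0,0,0.05,0,0,0,0.6],[0.01,0.04,0.01,0,0,0,0.6],[0.011,0.042,0,0,0,0,0.6],[0.011,0.042,0,0,0,0,0.6],[0.011,0.042,0,0,0,0,0.6]]]}}

```text
time: 15.3
tool_pos: [0.584, -0.1259, 0.1341]
tool_rot: [0.0, 0.714, 0.7, 0.0]
contact_force: [0.1, 0.4, -1.3]
gripper_width: 0.601
grasp_force: 0.0
```

>>> {"method": "play_rows", "body": {"series": [[[0.011,0.042,0,0,0,0,0.6],[0.011,0.042,0,0,0,0,0.6],[0.011,0.042,0,0,0,0,0.6],[0.011,0.042,0,0,0,0,0.6],[0.011,0.042,0,0,0,0,0.6],[0.011,0.042,0,0,0,0,0.6],[0,0,0,0,0,0,0.6],[0,0,0,0,0,0,0.6]]]}}

```text
time: 16.1
tool_pos: [0.6496, 0.1255, 0.1334]
tool_rot: [-0.0, 0.713, 0.701, -0.0]
contact_force: [0.2, 0.3, 0.1]
gripper_width: 0.603
grasp_force: 0.0
```

```bash
python3 -c "
from h import *
st(); d=grab('wrist','w5'); print(p(d,[.65,.1235,.028]))
s=d['frame'][90:310,200:480];cv2.imwrite('pics/w5b.png',cv2.resize(s,(700,550),interpolation=cv2.INTER_CUBIC))"
```

```text
t16.1 pos [0.6496 0.1255 0.1334] yaw -1.0 z [-0.001 -0.    -1.   ] F [0.2 0.3 0.1] g 0.603 f 0.0 j6 0.10
[319.38406223 196.54408947]
```

View pics/w5b.png

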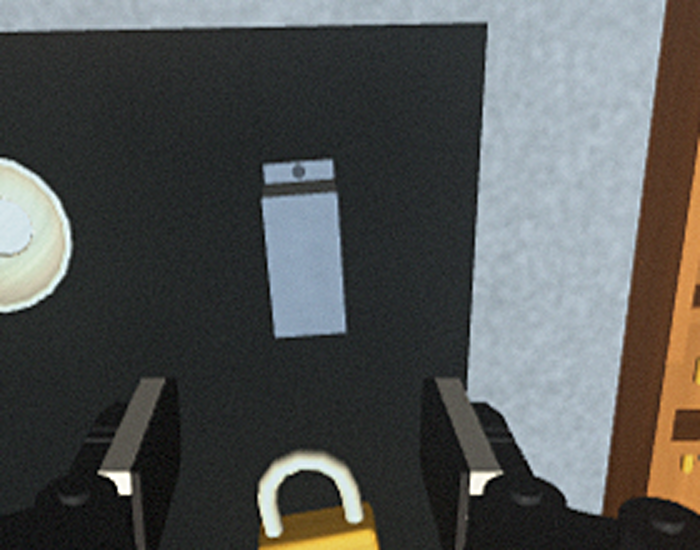

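```bash
python3 -c "
from h import *
d=L('w5');P=np.array([w(d,200+a/2.5,90+b/2.5,.028)[:2] for a,b in [(262,199),(336,193),(346,332),(274,338)]])
print(P.mean(0).round(4))
for i in range(4):
  e=P[(i+1)%4]-P[i];print('%.1f mm %.1f deg'%(1e3*np.hypot(*e),np.degrees(np.arctan2(e[1],e[0]))))"
```

```text
[0.6522 0.123 ]
25.4 mm 3.6 deg
51.5 mm -86.2 deg
26.3 mm -175.9 deg
51.8 mm 92.9 deg
```

Keep viewed squarely: sides 26 × 52 mm, as expected, yaw 3.6°, centre (0.652, 0.123).

>>> {"method": "play_rows", "body": {"series": [[[0.0026,-0.0025,-0.03,0,0,4.6,0.6],[0,0,-0.035,0,0,0,0.6],[0,0,-0.032,0,0,0,0.6],[0,0,-0.018,0,0,0,0.6],[0,0,-0.009,0,0,0,0.6],[0,0,0,0,0,0,0.4],[0,0,0,0,0,0,0.15],[0,0,0,0,0,0,0.15],[0,0,0,0,0,0,0.15],[0,0,0,0,0,0,0.15]]]}}

```text
time: 17.15
tool_pos: [0.6534, 0.1223, 0.0114]
tool_rot: [0.001, 0.685, 0.728, 0.001]
contact_force: [-0.3, -0.6, 2.4]
gripper_width: 0.286
grasp_force: 60.2
```

>>> {"method": "play_rows", "body": {"series": [[[0,0,0,0,0,0,0.15],[0,0,0.003,0,0,0,0.15],[0,0,0.007,0,0,0,0.15],[0,0,0.02,0,0,0,0.15],[0,0,0.03,0,0,0,0.15],[0,0,0.03,0,0,0,0.15],[0,0,0.02,0,0,0,0.15],[0,0,0,0,0,0,0.15]]]}}

```text
time: 17.95
tool_pos: [0.6548, 0.1224, 0.1244]
tool_rot: [0.002, 0.685, 0.728, 0.003]
contact_force: [0.6, -0.1, 0.2]
gripper_width: 0.289
grasp_force: 59.9
```

```bash
python3 -c "
from h import *
st()"
```

```text
t17.9 pos [0.6548 0.1224 0.1244] yaw 3.5 z [ 0.007  0.001 -1.   ] F [ 0.6 -0.1  0.2] g 0.289 f 59.9 j6 0.01
```

>>> {"method": "play_rows", "body": {"series": [[[-0.0094,-0.0414,0,0,0,-7.9,0.15],[-0.0094,-0.0414,0,0,0,-7.9,0.15],[-0.0094,-0.0414,0,0,0,-7.9,0.15],[-0.0094,-0.0414,0,0,0,-7.9,0.15],[-0.0094,-0.0414,0,0,0,-7.9,0.15],[-0.0094,-0.0414,0,0,0,-7.9,0.15],[-0.0094,-0.0414,0,0,0,-7.9,0.15],[-0.0094,-0.0414,0,0,0,-7.9,0.15],[-0.0094,-0.0414,0,0,0,-7.9,0.15],[-0.0094,-0.0414,0,0,0,-7.9,0.15]]]}}

```text
time: 18.95
tool_pos: [0.5568, -0.2928, 0.1177]
tool_rot: [-0.001, 0.992, 0.123, -0.001]
contact_force: [-0.3, -0.4, -1.6]
gripper_width: 0.29
grasp_force: 59.8
```

>>> {"method": "play_rows", "body": {"series": [[[-0.0094,-0.0414,0,0,0,-7.9,0.15],[-0.0094,-0.0414,0,0,0,-7.9,0.15],[0,0,-0.01,0,0,0,0.15],[0,0,-0.02,0,0,0,0.15],[0,0,-0.025,0,0,0,0.15],[0,0,-0.015,0,0,0,0.15],[0,0,0,0,0,0,0.15],[0,0,0,0,0,0,0.15]]]}}

```text
time: 19.75
tool_pos: [0.5394, -0.374, 0.0492]
tool_rot: [-0.0, 1.0, -0.011, -0.0]
contact_force: [0.7, -0.3, -1.6]
gripper_width: 0.289
grasp_force: 59.8
```

```bash
python3 -c "
from h import *
st(); d=grab('wrist','w6')"
```

```text
t19.8 pos [ 0.5394 -0.374   0.0492] yaw -91.3 z [-0.001  0.001 -1.   ] F [ 0.7 -0.3 -1.6] g 0.289 f 59.8 j6 0.87
```

View pics/w6.png

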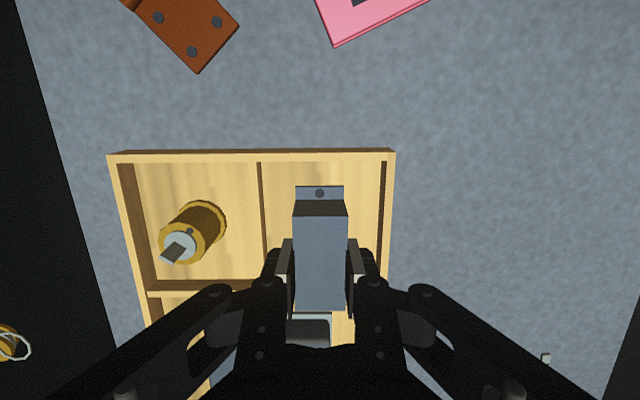

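The cylinder stands in its compartment, and the keep hangs centred (u≈320) between the divider (265) and the wall (380). Lower it.

>>> {"method": "play_rows", "body": {"series": [[[0.002,0,-0.012,0,0,0,0.15],[0.001,0,-0.012,0,0,0,0.15],[0,0,-0.005,0,0,0,0.15],[0,0,-0.002,0,0,0,0.15],[0,0,-0.001,0,0,0,0.15],[0,0,0,0,0,0,0.15]]]}}

```text
time: 20.4
tool_pos: [0.5427, -0.3747, 0.0179]
tool_rot: [0.0, 1.0, -0.012, 0.0]
contact_force: [-1.3, 0.1, -2.3]
gripper_width: 0.288
grasp_force: 59.8
```

>>> {"method": "play_rows", "body": {"series": [[[0,0,-0.001,0,0,0,0.15],[0,0,-0.001,0,0,0,0.15],[0,0,-0.001,0,0,0,0.15],[0,0,0,0,0,0,0.15]]]}}

```text
time: 20.8
tool_pos: [0.5428, -0.3748, 0.0154]
tool_rot: [0.0, 1.0, -0.012, 0.0]
contact_force: [-1.3, 0.6, 1.7]
gripper_width: 0.285
grasp_force: 60.1
```

>>> {"method": "play_rows", "body": {"series": [[[0,0,-0.0005,0,0,0,0.15],[0,0,0,0,0,0,0.4],[0,0,0,0,0,0,0.4],[0,0,0,0,0,0,0.4],[0,0,0.01,0,0,0,0.4],[0,0,0.03,0,0,0,0.4],[0,0,0.05,0,0,0,0.6],[0.0094,0.03,0.03,0,0,8.27,1],[0.0094,0.03,0,0,0,8.27,1],[0.0094,0.03,0,0,0,8.27,1]]]}}

```text
time: 21.8
tool_pos: [0.5722, -0.2847, 0.1376]
tool_rot: [0.002, 0.979, 0.206, 0.002]
contact_force: [-0.3, 0.2, -0.5]
gripper_width: 1.001
grasp_force: 0.0
```

>>> {"method": "play_rows", "body": {"series": [[[0.0094,0.03,0,0,0,8.27,1],[0.0094,0.03,0,0,0,8.27,1],[0.0094,0.03,0,0,0,8.27,1],[0.0094,0.03,0,0,0,8.27,1],[0.0094,0.03,0,0,0,8.27,1],[0.0094,0.03,0,0,0,8.27,1],[0.0094,0.03,0,0,0,8.27,1],[0.0094,0.03,0,0,0,8.27,1],[0.0094,0.03,0,0,0,8.27,1],[0,0,0,0,0,0,1]]]}}

```text
time: 22.8
tool_pos: [0.6562, -0.0113, 0.1352]
tool_rot: [0.0, 0.655, 0.756, 0.001]
contact_force: [0.6, 0.1, 0.6]
gripper_width: 0.999
grasp_force: 0.0
```

>>> {"method": "play_rows", "body": {"series": [[[0,0,0,0,0,0,1],[0,0,0,0,0,0,1]]]}}

```text
time: 23.0
tool_pos: [0.6552, -0.0155, 0.1346]
tool_rot: [0.0, 0.657, 0.754, -0.0]
contact_force: [1.1, -0.4, -0.8]
gripper_width: 0.996
grasp_force: 0.0
```

```bash
python3 -c "
from h import *
st(); d=grab('wrist','w7'); print(p(d,[.6561,-.0168,.022]))
s=d['frame'][90:310,180:460];cv2.imwrite('pics/w7b.png',cv2.resize(s,(700,550),interpolation=cv2.INTER_CUBIC))"
```

```text
t23.0 pos [ 0.6552 -0.0155  0.1346] yaw 7.8 z [ 0. -0. -1.] F [ 1.1 -0.4 -0.8] g 0.996 f 0.0 j6 -0.27
[319.66951907 193.41429162]
```

View pics/w7b.png

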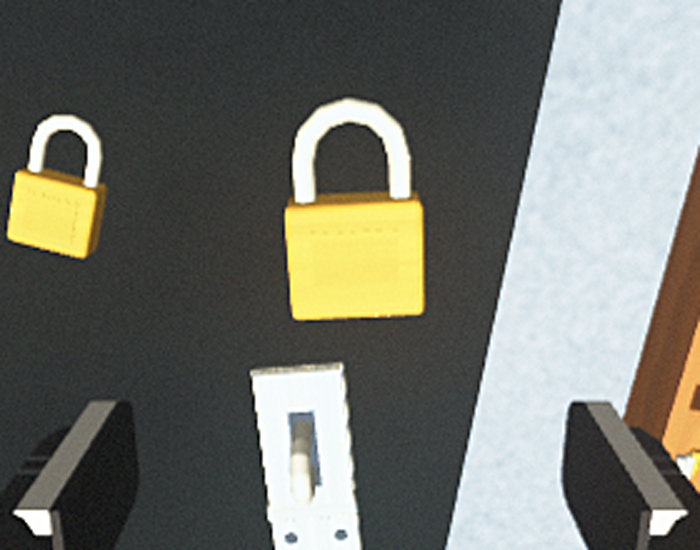

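Large padlock upright in view, body corners about (287,209),(420,199),(425,315),(294,320) in the crop; the hasp's staple eye shows below it at (302,460).

```bash
python3 -c "
from h import *
d=L('w7');P=np.array([w(d,180+a/2.5,90+b/2.5,.022)[:2] for a,b in [(287,208),(420,200),(425,315),(294,320)]])
print(P.mean(0).round(4))
for i in range(4):
  e=P[(i+1)%4]-P[i];print('%.1f mm %.1f deg'%(1e3*np.hypot(*e),np.degrees(np.arctan2(e[1],e[0]))))
P=[w(d,180+a/2.5,90+b/2.5,.036)[:2] for a,b in [(302,422),(303,498)]];print('staple',P)"
```

```text
[ 0.6589 -0.0178]
47.1 mm 11.2 deg
43.6 mm -78.2 deg
48.6 mm -169.9 deg
42.7 mm 99.7 deg
staple [array([ 0.64678747, -0.0771956 ]), array([ 0.650924  , -0.10959753])]
```

>>> {"method": "play_rows", "body": {"series": [[[0.0033,0,-0.03,0,0,2.5,1],[0,0,-0.035,0,0,0,1],[0,0,-0.035,0,0,0,1],[0,0,-0.02,0,0,0,1],[0,0,-0.0115,0,0,0,1],[0,0,0,0,0,0,0.75],[0,0,0,0,0,0,0.4],[0,0,0,0,0,0,0.4],[0,0,0,0,0,0,0.4],[0,0,0,0,0,0,0.4]]]}}

```text
time: 24.05
tool_pos: [0.6604, -0.0151, 0.0052]
tool_rot: [0.002, 0.64, 0.768, 0.001]
contact_force: [-0.6, -1.0, 6.8]
gripper_width: 0.567
grasp_force: 66.5
```

>>> {"method": "play_rows", "body": {"series": [[[0,0,0,0,0,0,0.4],[0,0,0.003,0,0,0,0.4],[0,0,0.007,0,0,0,0.4],[0,0,0.02,0,0,0,0.4],[0,0,0.03,0,0,0,0.4],[0,0,0.03,0,0,0,0.4],[0,0,0.02,0,0,0,0.4],[0,0,0,0,0,0,0.4]]]}}

```text
time: 24.85
tool_pos: [0.6608, -0.0147, 0.1167]
tool_rot: [0.003, 0.64, 0.768, 0.002]
contact_force: [1.1, -0.8, -3.6]
gripper_width: 0.565
grasp_force: 65.4
```

```bash
python3 -c "
from h import *
st()"
```

```text
t24.9 pos [ 0.6608 -0.0147  0.1167] yaw 10.4 z [ 0.007 -0.001 -1.   ] F [ 1.1 -0.8 -3.6] g 0.565 f 65.4 j6 -0.32
```

>>> {"method": "play_rows", "body": {"series": [[[-0.0205,0.0389,0,0,0,8.32,0.4],[-0.0205,0.0389,0,0,0,8.32,0.4],[-0.0205,0.0389,0,0,0,8.32,0.4],[-0.0205,0.0389,0,0,0,8.32,0.4],[-0.0205,0.0389,0,0,0,8.32,0.4],[-0.0205,0.0389,0,0,0,8.32,0.4],[-0.0205,0.0389,0,0,0,8.32,0.4],[-0.0205,0.0389,0,0,0,8.32,0.4],[-0.0205,0.0389,0,0,0,8.32,0.4],[0,0,0,0,0,0,0.4]]]}}

```text
time: 25.85
tool_pos: [0.47, 0.3388, 0.1103]
tool_rot: [-0.002, 0.037, 0.999, 0.0]
contact_force: [-0.2, -1.0, -4.5]
gripper_width: 0.567
grasp_force: 65.3
```

>>> {"method": "play_rows", "body": {"series": [[[0,0,-0.015,0,0,0,0.4],[0,0,-0.025,0,0,0,0.4],[0,0,-0.02,0,0,0,0.4],[0,0,0,0,0,0,0.4],[0,0,0,0,0,0,0.4]]]}}

```text
time: 26.35
tool_pos: [0.4737, 0.334, 0.051]
tool_rot: [-0.001, 0.042, 0.999, -0.001]
contact_force: [0.6, 0.4, -3.1]
gripper_width: 0.568
grasp_force: 65.3
```

```bash
python3 -c "
from h import *
st(); d=grab('wrist','w8'); print(p(d,[.46,.3364,.004]))"
```

```text
t26.4 pos [0.4737 0.334  0.051 ] yaw 85.2 z [-0.003 -0.002 -1.   ] F [ 0.6  0.4 -3.1] g 0.568 f 65.3 j6 -1.00
[322.25655786 200.27550632]
```

View pics/w8.png

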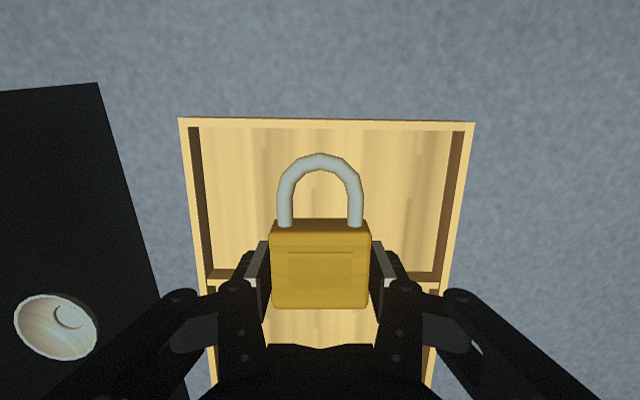

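The padlock hangs level above the near compartment; the tray's near corners are (179,118) and (474,123), and the divider is at v≈274–290.

```bash
python3 -c "
from h import *
d=L('w8')
for n,u,v,z in [('near L',179,118,.02),('near R',474,123,.02),('div near face L',215,274,.018),('div near face R',432,272,.018)]: print(n,w(d,u,v,z).round(4))
c=(w(d,179,118,.02)+w(d,474,123,.02))[:2]/2; e=(w(d,474,123,.02)-w(d,179,118,.02))[:2];a=np.arctan2(e[1],e[0])-np.pi/2
R=np.array([[np.cos(a),-np.sin(a)],[np.sin(a),np.cos(a)]]);print(np.hypot(*e),np.degrees(a));o=c+R@[.11,0];print('tray',o,'near',o+R@[-.054,0],'far',o+R@[.054,0])"
```

```text
near L [0.3986 0.2596 0.02  ]
near R [0.4157 0.4269 0.02  ]
div near face L [0.5019 0.2595 0.018 ]
div near face R [0.5128 0.4066 0.018 ]
0.16813211818516663 -5.842264720595414
tray [0.51657373 0.33205458] near [0.46285421 0.33755125] far [0.57029324 0.32655791]
```

>>> {"method": "play_rows", "body": {"series": [[[0.002,0.002,-0.015,0,0,0,0.4],[0.001,0.001,-0.012,0,0,0,0.4],[0,0,-0.008,0,0,0,0.4],[0,0,-0.003,0,0,0,0.4],[0,0,-0.001,0,0,0,0.4],[0,0,0,0,0,0,0.4]]]}}

```text
time: 27.0
tool_pos: [0.4772, 0.3385, 0.0138]
tool_rot: [0.0, 0.041, 0.999, 0.0]
contact_force: [-0.1, -0.0, -4.6]
gripper_width: 0.571
grasp_force: 65.3
```

>>> {"method": "play_rows", "body": {"series": [[[0,0,-0.001,0,0,0,0.4],[0,0,-0.001,0,0,0,0.4],[0,0,-0.001,0,0,0,0.4],[0,0,-0.001,0,0,0,0.4],[0,0,0,0,0,0,0.4]]]}}

```text
time: 27.5
tool_pos: [0.477, 0.3384, 0.0097]
tool_rot: [-0.0, 0.041, 0.999, -0.0]
contact_force: [1.3, 1.0, -4.1]
gripper_width: 0.567
grasp_force: 65.3
```

>>> {"method": "play_rows", "body": {"series": [[[0,0,-0.001,0,0,0,0.4],[0,0,-0.001,0,0,0,0.4],[0,0,0,0,0,0,0.4]]]}}

```text
time: 27.8
tool_pos: [0.4773, 0.3385, 0.0092]
tool_rot: [-0.0, 0.041, 0.999, -0.0]
contact_force: [-5.1, -2.7, 5.3]
gripper_width: 0.57
grasp_force: 66.4
```

>>> {"method": "play_rows", "body": {"series": [[[0,0,0,0,0,0,0.85],[0,0,0,0,0,0,0.85],[0,0,0,0,0,0,0.85],[0,0,0.02,0,0,0,0.85],[0,0,0.05,0,0,0,0.85],[0,0,0.05,0,0,0,0.6],[0.0172,-0.0444,0.01,0,0,-7.32,0.6],[0.0172,-0.0444,0,0,0,-7.32,0.6],[0.0172,-0.0444,0,0,0,-7.32,0.6],[0.0172,-0.0444,0,0,0,-7.32,0.6]]]}}

```text
time: 28.8
tool_pos: [0.5467, 0.1593, 0.1384]
tool_rot: [0.001, 0.294, 0.956, 0.0]
contact_force: [0.7, 0.9, -0.8]
gripper_width: 0.6
grasp_force: 0.0
```

>>> {"method": "play_rows", "body": {"series": [[[0.0172,-0.0444,0,0,0,-7.32,0.6],[0.0172,-0.0444,0,0,0,-7.32,0.6],[0.0172,-0.0444,0,0,0,-7.32,0.6],[0.0172,-0.0444,0,0,0,-7.32,0.6],[0.0172,-0.0444,0,0,0,-7.32,0.6],[0.0172,-0.0444,0,0,0,-7.32,0.6],[0,0,0,0,0,0,0.6],[0,0,0,0,0,0,0.6]]]}}

```text
time: 29.6
tool_pos: [0.6493, -0.1065, 0.1376]
tool_rot: [-0.0, 0.629, 0.777, 0.0]
contact_force: [0.4, -0.2, -0.3]
gripper_width: 0.6
grasp_force: 0.0
```

```bash
python3 -c "
from h import *
st(); d=grab('wrist','w9'); t=grab('top','top3'); print(p(d,[.649,-.105,.036]))
s=cv2.resize(d['frame'][100:260,180:460],(700,400),interpolation=cv2.INTER_CUBIC)
t=cv2.resize(t['frame'][135:245,120:470],(636,200),interpolation=cv2.INTER_CUBIC)
cv2.imwrite('pics/w9b.png',np.vstack([s,cv2.copyMakeBorder(t,0,0,0,64,cv2.BORDER_CONSTANT)]))"
```

```text
t29.6 pos [ 0.6493 -0.1065  0.1376] yaw 12.0 z [-0.     0.001 -1.   ] F [ 0.4 -0.2 -0.3] g 0.600 f 0.0 j6 -0.49
[318.99120303 193.98055445]
```

View pics/w9b.png

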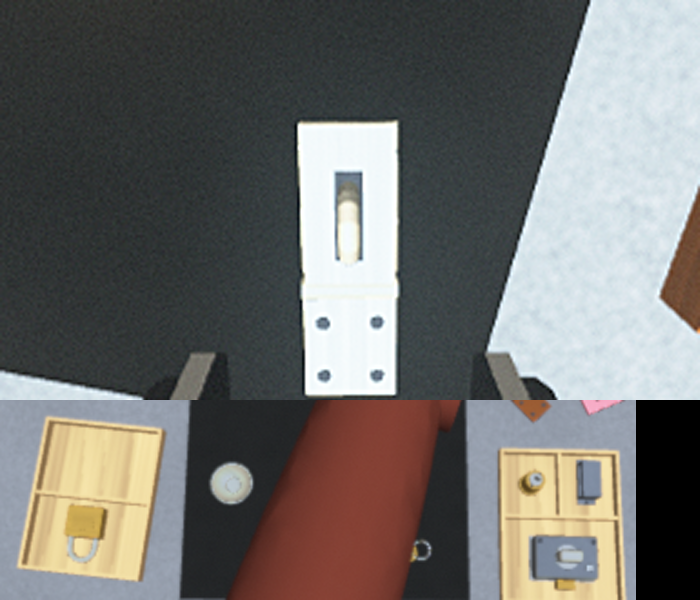

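The staple eye sits at crop (349,222), matching the estimate (0.649, −0.105), and the hasp is aligned with the tool. The insets show the latch, cylinder, keep and padlock all in their compartments. I'll grasp the staple.

>>> {"method": "play_rows", "body": {"series": [[[0,0.0015,-0.03,0,0,0,0.6],[0,0,-0.035,0,0,0,0.6],[0,0,-0.03,0,0,0,0.6],[0,0,-0.018,0,0,0,0.6],[0,0,-0.01,0,0,0,0.5],[0,0,0,0,0,0,0.3],[0,0,0,0,0,0,0],[0,0,0,0,0,0,0],[0,0,0,0,0,0,0],[0,0,0,0,0,0,0]]]}}

```text
time: 30.7
tool_pos: [0.6505, -0.1043, 0.0169]
tool_rot: [0.001, 0.629, 0.778, 0.001]
contact_force: [-0.2, 1.9, 5.5]
gripper_width: 0.07
grasp_force: 59.5
```

>>> {"method": "play_rows", "body": {"series": [[[0,0,0,0,0,0,0],[0,0,0,0,0,0,0],[0,0,0.003,0,0,0,0],[0,0,0.007,0,0,0,0],[0,0,0.02,0,0,0,0],[0,0,0.03,0,0,0,0],[0,0,0.03,0,0,0,0],[0,0,0.02,0,0,0,0],[0,0,0,0,0,0,0]]]}}

```text
time: 31.6
tool_pos: [0.6514, -0.1047, 0.1291]
tool_rot: [0.003, 0.629, 0.778, 0.001]
contact_force: [1.4, -0.1, -1.7]
gripper_width: 0.071
grasp_force: 58.8
```

```bash
python3 -c "
from h import *
st()
print(manip.state()['ft_torque'])"
```

```text
t31.6 pos [ 0.6514 -0.1047  0.1291] yaw 12.1 z [ 0.007 -0.002 -1.   ] F [ 1.4 -0.1 -1.7] g 0.071 f 58.8 j6 -0.48
[ 0.06335732 -0.04323514  0.02171501]
```

>>> {"method": "play_rows", "body": {"series": [[[-0.0081,0.0454,0,0,0,-1.74,0],[-0.0081,0.0454,0,0,0,-1.74,0],[-0.0081,0.0454,0,0,0,-1.74,0],[-0.0081,0.0454,0,0,0,-1.74,0],[-0.0081,0.0454,0,0,0,-1.74,0],[-0.0081,0.0454,0,0,0,-1.74,0],[-0.0081,0.0454,0,0,0,-1.74,0],[-0.0081,0.0454,0,0,0,-1.74,0],[-0.0081,0.0454,0,0,0,-1.74,0],[-0.0081,0.0454,0,0,0,-1.74,0]]]}}

```text
time: 32.6
tool_pos: [0.5664, 0.3511, 0.1223]
tool_rot: [-0.0, 0.739, 0.673, -0.002]
contact_force: [0.8, -0.1, -2.2]
gripper_width: 0.066
grasp_force: 58.7
```

>>> {"method": "play_rows", "body": {"series": [[[0,0,0,0,0,0,0],[0,0,-0.015,0,0,0,0],[0,0,-0.025,0,0,0,0],[0,0,-0.02,0,0,0,0],[0,0,-0.01,0,0,0,0],[0,0,0,0,0,0,0],[0,0,0,0,0,0,0]]]}}

```text
time: 33.3
tool_pos: [0.5684, 0.3492, 0.0546]
tool_rot: [-0.0, 0.739, 0.673, -0.0]
contact_force: [0.4, 0.1, -2.0]
gripper_width: 0.072
grasp_force: 58.8
```

```bash
python3 -c "
from h import *
st()"
```

```text
t33.3 pos [0.5684 0.3492 0.0546] yaw -5.4 z [-0. -0. -1.] F [ 0.4  0.1 -2. ] g 0.072 f 58.8 j6 0.53
```

>>> {"method": "play_rows", "body": {"series": [[[0,0,-0.015,0,0,0,0],[0,0,-0.01,0,0,0,0],[0,0,-0.004,0,0,0,0],[0,0,-0.001,0,0,0,0],[0,0,-0.001,0,0,0,0],[0,0,0,0,0,0,0]]]}}

```text
time: 33.9
tool_pos: [0.5684, 0.3502, 0.0241]
tool_rot: [0.0, 0.739, 0.674, 0.0]
contact_force: [-0.2, 0.0, -2.8]
gripper_width: 0.07
grasp_force: 58.8
```

>>> {"method": "play_rows", "body": {"series": [[[0,0,-0.001,0,0,0,0],[0,0,-0.001,0,0,0,0],[0,0,0,0,0,0,0]]]}}

```text
time: 34.2
tool_pos: [0.5682, 0.3499, 0.0218]
tool_rot: [0.0, 0.739, 0.674, -0.0]
contact_force: [0.1, -0.2, -2.7]
gripper_width: 0.072
grasp_force: 58.8
```

>>> {"method": "play_rows", "body": {"series": [[[0,0,-0.001,0,0,0,0],[0,0,-0.001,0,0,0,0],[0,0,0,0,0,0,0]]]}}

```text
time: 34.5
tool_pos: [0.5683, 0.3501, 0.0209]
tool_rot: [-0.0, 0.739, 0.674, -0.0]
contact_force: [-3.2, -1.0, 4.3]
gripper_width: 0.07
grasp_force: 59.8
```

>>> {"method": "play_rows", "body": {"series": [[[0,0,0,0,0,0,0.3],[0,0,0,0,0,0,0.35],[0,0,0,0,0,0,0.35],[0,0,0.01,0,0,0,0.35],[0,0,0.03,0,0,0,0.35],[0,0,0.05,0,0,0,0.35],[0,0,0.05,0,0,0,0.35],[-0.02,0.02,0.03,0,0,0,0.35],[-0.03,0.025,0.01,0,0,0,0.35],[-0.03,0.025,0.01,0,0,0,0.35]]]}}

```text
time: 35.5
tool_pos: [0.4883, 0.4208, 0.2129]
tool_rot: [0.0, 0.74, 0.673, 0.002]
contact_force: [0.6, 0.2, 0.3]
gripper_width: 0.345
grasp_force: 0.0
```

>>> {"method": "play_rows", "body": {"series": [[[-0.03,0.025,0,0,0,0,0.35],[-0.03,0.025,0,0,0,0,0.35],[-0.03,0.025,0,0,0,0,0.35],[-0.03,0.025,0,0,0,0,0.35],[-0.03,0.025,0,0,0,0,0.35],[-0.03,0.025,0,0,0,0,0.35],[-0.03,0.025,0,0,0,0,0.35],[0,0,0,0,0,0,0.35],[0,0,0,0,0,0,0.35],[0,0,0,0,0,0,0.35]]]}}

```text
time: 36.5
tool_pos: [0.2789, 0.5945, 0.2101]
tool_rot: [0.0, 0.739, 0.673, 0.0]
contact_force: [0.4, 0.1, -0.7]
gripper_width: 0.35
grasp_force: 0.0
```

```bash
python3 -c "
from h import *
st(); t=grab('top','top4')['frame'];s=grab('scene','sc4')['frame']
a=cv2.resize(t[135:245,120:470],(700,220),interpolation=cv2.INTER_CUBIC)
b=cv2.resize(s[130:310,190:500],(700,370),interpolation=cv2.INTER_CUBIC)
cv2.imwrite('pics/fin.png',np.vstack([a,b]))"
```

```text
t36.5 pos [0.2789 0.5945 0.2101] yaw -5.3 z [ 0.001  0.    -1.   ] F [ 0.4  0.1 -0.7] g 0.350 f 0.0 j6 1.11
```

View pics/fin.png

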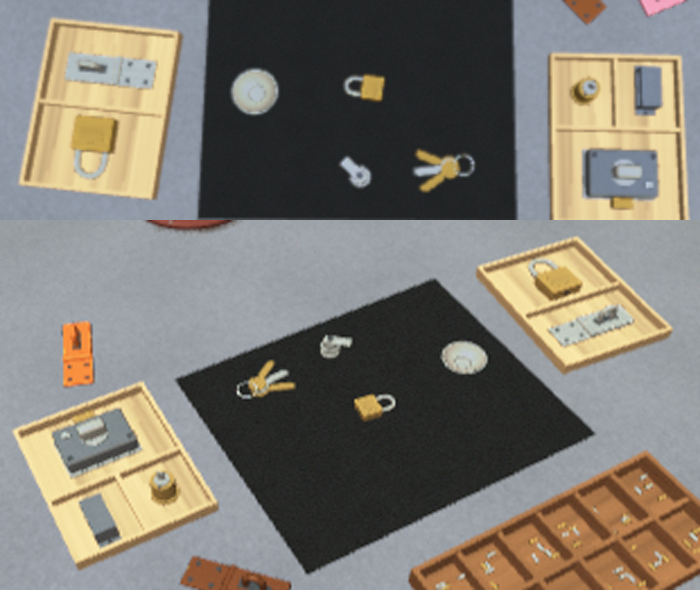

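All five parts lie flat in their compartments. The small padlock, cam lock, keys and disc are untouched, and the arm is clear.

```bash
python3 -c "
from plant import manip
print(manip.job_done())"
```

```text
the job is handed in; nothing more can be done
None
```

Both kits are made up and the job is handed in at about 37 s: the final pictures show all five parts flat in their compartments, and the small padlock and cam lock where they were; no judging result was returned.

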